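# Rehang the dice tower's lift-off flap

### The arm

A 6-joint arm with a two-finger parallel gripper is mounted at the origin on the work surface. World frame = base frame: x ahead of the robot, y to its left, z up, the work surface at z = 0. Lengths are in m, angles in rad, forces in N, time in s.
With the tool pointing down it reaches from about 0.4 to 0.825 m from the base axis. Payload 7 kg.
Tool frame: the origin (TCP) lies between the finger pads; the fingertips stand 11 mm ahead of it and the grasp point (between the pads) lies 8 mm behind it (arm.tips_ahead is the distance from the TCP to the fingertips, in m); z points along the fingers, x is the direction in which the jaws open and shut, and the axes are right-handed (so a half turn about z gives the same grasp; the last joint's range is limited). The gripper opens to 88 mm and grips with 3 to 60 N. Pads are 19 mm wide; open, the fingers measure 130 mm over their backs; the gripper's body (78 mm by 193 mm) begins 47 mm behind the grasp point.
Start: joints at [1.573, 0.359, 0.012, 0, -1.224, -0.288], TCP at [0.19, 0.648, 0.238] pointing down, gripper open.
Joint ranges: [-3.07, 3.07], [-1.43, 2.12], [-1.02, 1.25], [-3.03, 1.67], [-3.05, -0], [-3.03, 3.03]. Speed limits (rad/s): [2.39, 2.39, 3.01, 3.14, 3.14, 3.14].

### API

Orientations are given as [roll, pitch, yaw] about the fixed x, y, z axes, in that order (R = Rz(yaw) Ry(pitch) Rx(roll)).
In Python, from station import arm, optics, finder gives the robot as it stands. The module is installed in compiled form; this text tells all that it offers.
- The arm moves only by the tool apply_moves, never from a script. Its argument "increments" is one flat list of numbers, 6 for each row, row after row: the shift along the world's x, y, z in m, then the turn, a rotation vector about the world's x, y, z in rad. In form: [tx, ty, tz, rx, ry, rz, tx, ty, tz, rx, ry, rz, ...]. A call has 1 to 20 rows; each row shifts and turns the pose as measured when the row begins; what a row does not reach is not made up. A row lasts 1/12 s, in which the tool goes at most 41.7 mm and 7.16 degrees, less where a joint would pass 70% of its speed; a pose out of reach is approached as far as the arm can. A call with a gripper value outside its range is refused whole. "hand" is the closure, from 0 (fully open) to 1 (shut), set as the call begins (left out, the last holds). The fingers move at their own pace and stop on an object; "force" is the grip in N (left out, the last holds). Time passes only in rows, so rows that do not move let the fingers close. It gives the time, the measured TCP pose, the force and the opening at its end, in the units of the state.
- arm.get_state(): the state, without advancing time (a new reading comes with each control period).
- optics.grab_frame(name): name is "scene" or "top"; returns the picture (384x512x3 uint8, red, green, blue); there is no depth.
- optics.camera_model(name): a dict with "fx", "fy", "cx", "cy" (pixels), "dist_coeffs" ([k1, k2, p1, p2, k3] as OpenCV has them; the pictures are not rectified), "world_to_cam" (4x4, takes a point from world to camera coordinates). Camera axes: x right, y up, looking along -z (the intrinsics and any distortion apply to the point x, -y, -z); pixel columns grow to the right and rows downward; lengths in m; the calibration is good to about 2 mm. A picture is of the moment at which its call begins. camera_model takes no time and is no camera call.
- arm.job_done(): hands the job in, once; it reports no verdict.
Trained networks look in the newest picture that a camera, given by its name, has taken for a name from the list of things; names that differ only in an ending like _2 or _b are one class to them, and where a whole thing is asked for, a point or a joint stands for the part that bears it (a point fixed in the world has none). Each returns a list of dicts, best first, with "conf" (0 to 1); they miss things now and then, are a little off and sometimes report something else, mostly with a low value. They report only what shows in the picture. A call takes as long as a camera call. They do not tell look-alikes from the thing itself.
- finder.find_in(camera, name): "box" ([left, top, right, bottom] in pixels, round what is visible of it).
- finder.landmark_of(camera, name): "point" ([column, row] in pixels: a listed point, or the origin of a listed thing).
The state is a dict: "t": time; "q": joint angles; "qd": joint speeds; "joint_efforts": joint torques, N m; "eef_pos": TCP position; "ee_rot": TCP orientation; "force": force on the tool from outside, world axes, zero at the start; "moment": the same for the moment, N m; "width": finger opening in m.
Only numpy, scipy, OpenCV 4.12 (cv2) and the standard library are available. Lean on these libraries where they do the work, as an engineer would, in place of code of your own. Each camera call takes 0.05 s, during which the arm holds its last target. There are 200 camera calls.

### The job

The lift-off flap of the grey dice tower stands in the steel clip stand. First put the loose wooden block that lies in front of the tower's doorway into the orange dish; then hang the flap by lowering both of its sockets together, fully down, onto the tower's two upright pintles, and swing it fully shut against its stop. Leave the stacked block tower and the bowl of tokens where they stand, and do not shove the dish about.

Things in the scene. Friction and masses are not known exactly. Their poses are not given: they have to be found in the camera images.
- tower: Grey plastic dice tower, fixed, hollow, 100 deep (x) x 130 wide (y) x 150 mm high. Origin: centre of its underside; z up; its open doorway looks to its own -x, front face at x = -50 mm. At y = -58 mm two brackets (12 mm thick, each ending in a disc 22 mm across round the pintle, out to x = -81 mm) carry two steel pintles, one above the other at x = -70, y = -58 mm.
- pintle_low (a point): Foot of the lower pintle, on the lower bracket's top face, 22 mm above the shelf; axes as the tower. Pintle: 8 mm diameter, 16 mm tall, the top 5 mm tapering to 3 mm.
- pintle_high (a point): Foot of the upper pintle, on the upper bracket's top face, 92 mm above the shelf, straight above the lower one; same pintle. This bracket's underside is at 80 mm: the flap's lower socket must go in between the brackets, so bring the flap in sideways 17 to 27 mm above its hung height, then lower it.
- stop (a point): Middle of the front face of the tower's stop, which the shut flap meets: in the tower's frame x = -65 mm, y 46 to 62, z 10 to 110 mm.
- hood (a point): Centre of the hood lip over the doorway (tower frame x -70 to -50, y -20 to 65, z 132 to 142 mm). It covers the top edge of the shut flap, which so cannot be lowered on shut: hang it swung open (straight out, to the tower's -x, is free of everything on the tower), then swing it shut.
- flap: Grey plastic swing flap, loose, about 90 g, starting upright, right way up, in the clip stand. Panel 10 mm thick (y), 115 high (z), x from 18 to 115 mm. Origin: on the axis of its two sockets, level with the panel's lower edge; x runs to the free edge, y is the outward face, with a pull 12 mm across standing 12 mm out at x = 100, z = 48. Hung, its lower edge is 10 mm above the shelf.
- socket_low (a point): Centre of the lower socket's underside (flap frame 0, 0, 12 mm); comes to rest on pintle_low. Both sockets are tubes 22 mm across, 18 mm tall, with an 10.4 mm through bore; between and below them nothing of the flap is nearer the axis than 18 mm.
- socket_high (a point): Centre of the upper socket's underside (flap frame 0, 0, 82 mm); comes to rest on pintle_high.
- flap_edge (a point): Middle of the flap's free upright edge (flap frame 115, 0, 57.5 mm). Shut, it lies at x = -70, y = 57 mm in the tower's frame: flap x along tower +y, outward face to tower -x. From straight open (flap x along tower -x) it swings shut by a quarter turn clockwise seen from above; it swings freely; play in the hinges lets its edge settle 3 to 5 mm off the stop.
- stand: Stainless steel clip stand, fixed. Base plate 100 x 50 x 6 mm (x -45 to 55 mm), origin at the underside, x along the slot. Two pairs of rigid upright prongs, up to 36 mm high and 12 mm apart, hold the flap's panel upright; the flap's lower edge rests on the plate 6 mm above the shelf, the flap's x along the stand's x with the flap's origin at x = -60 mm. The flap lifts straight out.
- block: Loose pale wooden block, 75 (x) x 25 (y) x 15 mm (z), 30 g, lying flat on the shelf in front of the tower's doorway, in the way of the flap. Origin: centre of its underside, x along its length.
- dish: Orange ceramic dish, loose, 350 g, round: rim 136 mm across, 22 mm high, walls 5 mm sloping; flat inner floor about 90 mm across, 6 mm above its underside. Origin: centre of the underside.
- blocks: Bystander: stack of pale wooden blocks, 75 x 75 mm and 105 mm high, moving as one piece. Origin: centre of the underside.
- bowl: Bystander: glass bowl of blue tokens, 114 mm across, 48 mm high. Origin: centre of the underside.
Things that resemble listed ones, but are neither listed nor needed, are in the scene too. Of the things that look like the block, take the one that is farthest from the robot's base at the start.

How it is judged:
On the way, in this order (a step that is already met when the one before it is completed fails the run):
1. the loose block lies released in the dish (horizontal distance between block and dish below 0.028 m and z of block in the frame of dish below 0.03 m and contact force between the fingers and block below 0.1 N and linear speed of block below 0.03 m/s), for 0.2 s.
2. both sockets of the flap sit fully down on the two pintles (distance between socket_low and pintle_low below 0.005 m and distance between socket_high and pintle_high below 0.005 m), for 0.2 s.
3. the hung flap is swung shut (all of step 2 and x of flap_edge in the frame of tower between -0.082 and 0.1 m and y of flap_edge in the frame of tower above 0.04 m), for 0.2 s.
At the end, for the whole second after the job is handed in: The flap hangs at rest with each socket's underside within 5 mm of its pintle's foot and is shut: its free edge within 12 mm of the shut line before the stop (play in the hinges alone lets it settle up to 5 mm off); the block lies released in the dish, its centre within 28 mm of the dish's centre (all of step 1 and all of step 3 and linear speed of flap below 0.02 m/s and angular speed of flap below 0.15 rad/s); the robot touches nothing.
It fails at once if the stacked block tower was shifted more than 15 mm or tipped (distance of blocks from where it was at the start of the episode above 0.015 m or angle between blocks's own z axis and vertical above 0.15 rad).
It fails at once if the bowl of tokens was shifted more than 15 mm or tipped (distance of bowl from where it was at the start of the episode above 0.015 m or angle between bowl's own z axis and vertical above 0.15 rad).
It fails at once if the dish was shoved more than 30 mm or tipped (distance of dish from where it was at the start of the episode above 0.03 m or angle between dish's own z axis and vertical above 0.2 rad).
It also fails if it takes over 72 s, if anything falls off the work surface, if the arm or the gripper's body presses on something with over 40 N, if the wrist force passes 120 N, or if a joint passes its speed limit or range.

## Working session

There is one attempt and no reset: what is moved stays moved. The work goes in short steps, Python scripts to look and compute and a tool call to move; the robot and the scene stay as the last step left them, time stands still between calls to the robot, and variables do not carry over. Pictures are saved under pics/ and viewed, about 8 in all and at most 12, crops included, and the job is handed in when it is done.

Besides the shell and the picture viewer there is one more tool, called in YAML: its name, and indented under it one key for each argument. apply_moves: Moves the arm, as the interface text tells. Its arguments: {"type":"object","properties":{"increments":{"type":"array"},"hand":{"type":"number"},"force":{"type":"number"}},"required":["increments"]}

```bash
mkdir -p pics
cat > h.py <<'E'
import numpy as np, cv2
from station import arm, optics, finder
def cam(n):
    m=optics.camera_model(n); K=np.array([[m['fx'],0,m['cx']],[0,m['fy'],m['cy']],[0,0,1.]])
    return K,np.array(m['dist_coeffs'],float),np.array(m['world_to_cam'])
F=np.diag([1,-1,-1.])
def proj(n,P):
    K,d,T=cam(n); P=np.atleast_2d(np.array(P,float)); R=F@T[:3,:3]; t=F@T[:3,3]
    return cv2.projectPoints(P,cv2.Rodrigues(R)[0],t,K,d)[0].reshape(-1,2)
def ray(n,px):
    K,d,T=cam(n); u=cv2.undistortPoints(np.array([[px]],float),K,d).ravel(); R=F@T[:3,:3]; t=F@T[:3,3]
    return -R.T@t, R.T@np.array([u[0],u[1],1])
def atz(n,px,z):
    c,d=ray(n,px); return c+d*(z-c[2])/d[2]
def tri(a,b):
    (c1,d1),(c2,d2)=ray('scene',a),ray('top',b)
    A=np.stack([d1,-d2],1); s=np.linalg.lstsq(A,c2-c1,rcond=None)[0]
    p,q=c1+s[0]*d1,c2+s[1]*d2; return (p+q)/2,np.linalg.norm(p-q)
def save(n,name,crop=None,s=1):
    im=optics.grab_frame(n)
    if crop: im=im[crop[1]:crop[3],crop[0]:crop[2]]
    im=cv2.resize(im,None,fx=s,fy=s,interpolation=cv2.INTER_CUBIC); cv2.imwrite('pics/'+name,im[:,:,::-1])
E
python3 - <<'E'
from h import *
np.set_printoptions(precision=3,suppress=True)
save('scene','s0.png',s=1.5); save('top','t0.png',s=1.5)
for n in ['scene','top']:
    c,_=ray(n,[256,192]); print(n,c)
    for k in ['tower','pintle_low','pintle_high','stop','hood','flap','socket_low','socket_high','flap_edge','stand','block','dish','blocks','bowl']:
        print(n,k,[(np.round(r['point'],1).tolist(),round(r['conf'],2)) for r in finder.landmark_of(n,k)][:4])
print(arm.get_state())
E
```

```text
scene [0.924 0.183 0.872]
scene tower [([376.1, 246.4], 0.65), ([223.7, 190.4], 0.23)]
scene pintle_low [([340.9, 236.4], 0.94)]
scene pintle_high [([344.6, 224.8], 0.78)]
scene stop [([345.7, 225.7], 0.49)]
scene hood [([373.9, 191.8], 0.58), ([343.6, 223.2], 0.41)]
scene flap [([160.5, 201.3], 0.67)]
scene socket_low [([161.4, 202.5], 0.96), ([132.6, 205.4], 0.45)]
scene socket_high [([153.0, 185.4], 0.98)]
scene flap_edge [([108.2, 192.1], 0.8)]
scene stand [([134.6, 206.0], 0.74), ([321.4, 211.5], 0.71)]
scene block [([319.7, 208.4], 0.85), ([347.8, 167.5], 0.85), ([298.9, 173.9], 0.77)]
scene dish [([219.9, 190.0], 0.76), ([342.3, 233.2], 0.47)]
scene blocks [([189.0, 245.1], 0.95)]
scene bowl [([168.6, 154.6], 0.9), ([154.0, 184.3], 0.15)]
top [ 0.387 -0.025  1.236]
top tower [([157.1, 203.0], 0.71)]
top pintle_low [([182.8, 193.9], 0.85)]
top pintle_high [([174.2, 189.6], 0.67)]
top stop [([165.7, 229.0], 0.96), ([356.0, 143.3], 0.41), ([201.9, 212.4], 0.38)]
top hood [([160.8, 216.6], 0.66), ([177.9, 190.0], 0.45)]
top flap [([317.6, 166.6], 0.85), ([337.2, 154.6], 0.61), ([324.4, 162.5], 0.56)]
top socket_low [([319.3, 165.1], 0.8)]
top socket_high []
top flap_edge [([353.9, 143.5], 0.82)]
top stand [([335.8, 158.1], 0.66)]
top block [([201.5, 212.6], 0.68), ([192.9, 259.1], 0.62), ([231.0, 239.0], 0.5), ([157.6, 203.9], 0.43)]
top dish [([284.1, 196.0], 0.56)]
top blocks [([283.3, 145.0], 0.86), ([354.0, 143.9], 0.19)]
top bowl [([342.0, 205.1], 0.88)]
{'t': 1.5, 'q': array([ 1.573,  0.359,  0.012,  0.   , -1.224, -0.288]), 'qd': array([ 0.001, -0.001,  0.   ,  0.   , -0.   ,  0.001]), 'joint_efforts': array([  0.   , -58.238,  29.33 ,   7.002,   0.012,  -0.   ]), 'eef_pos': array([0.19 , 0.648, 0.238]), 'ee_rot': array([-3.142, -0.   , -1.857]), 'force': array([-0.185,  0.229,  0.734]), 'moment': array([0.003, 0.06 , 0.033]), 'width': 0.08767626919805421}
```

View pics/s0.png

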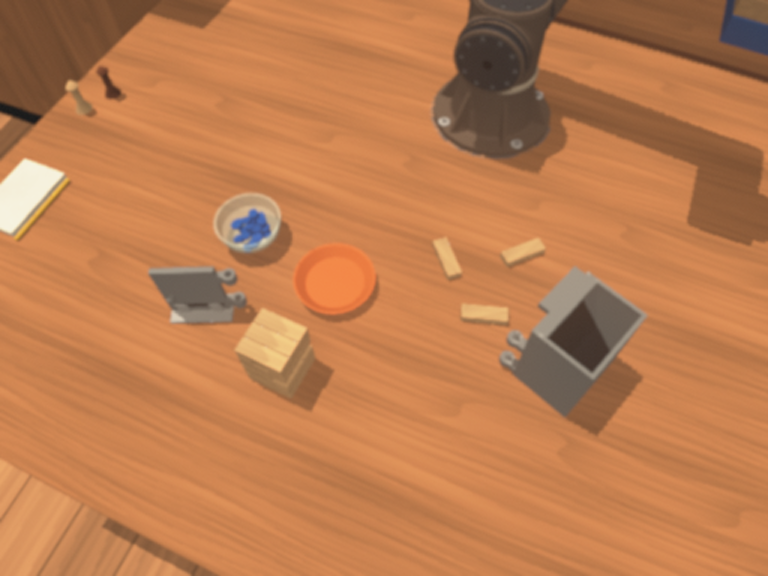

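View pics/t0.png

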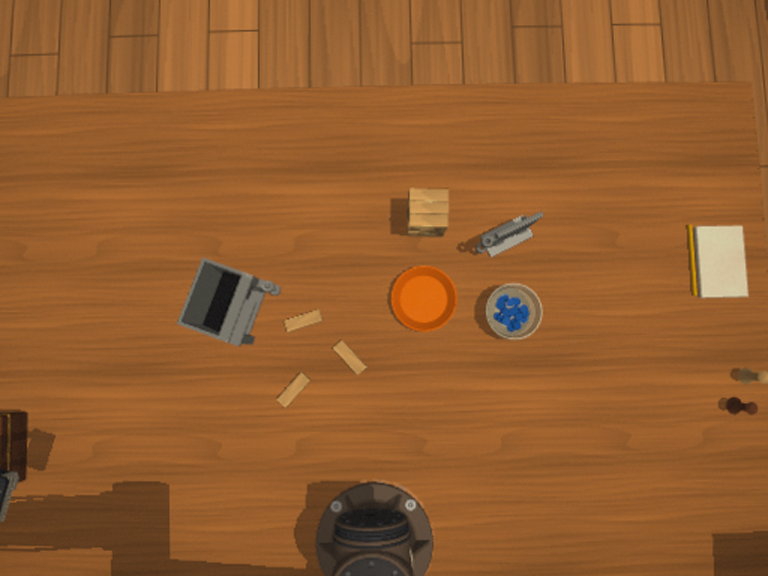

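Top view, full pixels: the three look-alike blocks are at (202,213), (232,238) and (195,260). Farthest from the base at (250,355) is (202,213), which also lies in front of the doorway. In the scene view that block is (322,209), the others (348,167) and (298,172). Next I fit the poses.

```bash
cat > fit.py <<'E'
from h import *
from scipy.optimize import least_squares
np.set_printoptions(precision=4,suppress=True)
def Rz(a): c,s=np.cos(a),np.sin(a); return np.array([[c,-s,0],[s,c,0],[0,0,1]])
def body(p,pts,z=0): return (Rz(p[2])@np.array(pts,float).T).T+[p[0],p[1],z]
def fit(obs,p0,z=0):
    def f(p):
        r=[]
        for n,l,px in obs: r.append(proj(n,body(p,[l],z))[0]-px)
        return np.concatenate(r)
    s=least_squares(f,p0,loss='soft_l1',f_scale=1.5); return s.x,f(s.x).reshape(-1,2)
E
cat > g.py <<'E'
from fit import *
PL,PH,ST,HO=[-.07,-.058,.022],[-.07,-.058,.092],[-.065,.054,.06],[-.06,.0225,.137]
tw=[('scene',[0,0,0],[376.1,246.4]),('scene',PL,[340.9,236.4]),('scene',PH,[344.6,224.8]),('scene',HO,[373.9,191.8]),
('top',[0,0,0],[157.1,203]),('top',PL,[182.8,193.9]),('top',PH,[174.2,189.6]),('top',ST,[165.7,229]),('top',HO,[160.8,216.6])]
c=atz('top',[150,203],0); 
T,r=fit(tw,[c[0],c[1],1.25]); print('tower',T);print(r)
fl=[('scene',[0,0,0],[160.5,201.3]),('scene',[0,0,.012],[161.4,202.5]),('scene',[0,0,.082],[153,185.4]),('scene',[.115,0,.0575],[108.2,192.1]),
('top',[0,0,0],[317.6,166.6]),('top',[0,0,.012],[319.3,165.1]),('top',[.115,0,.0575],[353.9,143.5]),('scene',[.06,0,-.006],[134.6,206]),('top',[.06,0,-.006],[335.8,158.1])]
c=atz('top',[318,166],0)
Fl,r=fit(fl,[c[0],c[1],-1.0],.006); print('flap',Fl);print(r)
for k,a,b in [('dish',[219.9,190],[284.1,196]),('bowl',[168.6,154.6],[342,205.1]),('blocks',[189,245.1],[283.3,145]),('block',[319.7,208.4],[201.5,212.6])]:
    print(k,atz('scene',a,0),atz('top',b,0))
# colour segmentation
for n in ['top','scene']:
    im=cv2.cvtColor(optics.grab_frame(n),cv2.COLOR_RGB2HSV)
    m=((im[...,0]<14)&(im[...,1]>215)&(im[...,2]>190)).astype(np.uint8)
    N,l,st,ce=cv2.connectedComponentsWithStats(m); i=1+np.argmax(st[1:,4]); print('dish',n,st[i],ce[i],atz(n,ce[i],.012))
def draw(n,segs,name,crop,s):
    im=optics.grab_frame(n); im=cv2.resize(im,None,fx=s,fy=s,interpolation=cv2.INTER_CUBIC)
    for P,col in segs:
        q=np.round((proj(n,P)+.5)*s).astype(int); cv2.polylines(im,[q.reshape(-1,1,2)],False,col,1,cv2.LINE_AA)
    x0,y0,x1,y1=[v*s for v in crop]; return im[y0:y1,x0:x1]
def box(p,x,y,z,zz=0):
    o=[]
    for h in z: o.append(body(p,[[x[0],y[0],h],[x[1],y[0],h],[x[1],y[1],h],[x[0],y[1],h],[x[0],y[0],h]],zz))
    return [o[0],o[1]]+[np.array([o[0][i],o[1][i]]) for i in range(4)]
def circ(p,x,y,z,r,zz=0):
    t=np.linspace(0,2*np.pi,30); return body(p,np.stack([x+r*np.cos(t),y+r*np.sin(t),0*t+z],1),zz)
def model(T,Fl,zf=.006):
    G,M=(0,255,0),(255,0,255)
    s=[(b,G) for b in box(T,(-.05,.05),(-.065,.065),(0,.15))]+[(circ(T,-.07,-.058,z,.011),G) for z in (.01,.022,.08,.092)]
    s+=[(b,G) for b in box(T,(-.07,-.05),(-.02,.065),(.132,.142))]
    s+=[(b,M) for b in box(Fl,(.018,.115),(-.005,.005),(0,.115),zf)]+[(circ(Fl,0,0,z,.011,zf),M) for z in (.03,.1)]+[(circ(Fl,0,0,.1,.0052,zf),M)]
    return s
if __name__=='__main__':
    S=model(T,Fl)
    a=draw('top',S,'',(110,165,200,240),4); b=draw('top',S,'',(300,130,370,205),4); 
    cv2.imwrite('pics/ov_top.png',np.hstack([a,b])[:,:,::-1])
    a=draw('scene',S,'',(320,165,440,285),4)[:,:440]; b=draw('scene',S,'',(85,160,175,280),4)
    cv2.imwrite('pics/ov_sc.png',np.hstack([a,b])[:,:,::-1])
E
python3 g.py
```

```text
tower [0.4763 0.2801 1.2234]
[[ 0.221  -2.5695]
 [-1.9362  1.5923]
 [-0.29   -0.2561]
 [ 0.9206  1.0453]
 [-1.3106  1.7943]
 [-0.8608 -0.2262]
 [ 3.3492  1.7723]
 [-0.458  -1.1142]
 [ 0.389  -0.4453]]
flap [ 0.5833 -0.2308 -1.1056]
[[ 1.0225  2.7327]
 [-0.9331 -0.8624]
 [ 0.855   1.2014]
 [-1.0587  2.5627]
 [ 1.7414  0.1815]
 [ 0.6671  1.0533]
 [ 2.1024  2.4208]
 [ 3.1252  0.479 ]
 [-0.0689  0.1596]]
dish [ 0.4882 -0.1191  0.    ] [ 0.4949 -0.1187  0.    ]
bowl [ 0.4438 -0.2926  0.    ] [ 0.4626 -0.2977  0.    ]
blocks [ 0.6501 -0.1194  0.    ] [ 0.6559 -0.121   0.    ]
block [0.4395 0.1274 0.    ] [0.449  0.1381 0.    ]
dish top [261 177  43  42 957] [279.2539 197.3114] [ 0.4902 -0.1028  0.012 ]Traceback (most recent call last):
  File "g.py", line 17, in <module>
    N,l,st,ce=cv2.connectedComponentsWithStats(m); i=1+np.argmax(st[1:,4]); print('dish',n,st[i],ce[i],atz(n,ce[i],.012))
                                                       ~~~~~~~~~^^^^^^^^^^
    return _wrapfunc(a, 'argmax', axis=axis, out=out, **kwds)
    return bound(*args, **kwds)
ValueError: attempt to get argmax of an empty sequence
```

```bash
cat > sil.py <<'E'
from g import *
from scipy.optimize import minimize
def grey(n,im=None):
    im=optics.grab_frame(n) if im is None else im
    im=cv2.GaussianBlur(cv2.resize(im,None,fx=4,fy=4,interpolation=cv2.INTER_CUBIC),(0,0),2)
    h=cv2.cvtColor(im,cv2.COLOR_RGB2HSV); return (h[...,1]<85).astype(np.uint8)
def bx(x,y,z): return [[a,b,c] for a in x for b in y for c in z]
def cy(x,y,z,r): return [[x+r*np.cos(t),y+r*np.sin(t),c] for t in np.linspace(0,6.28,16) for c in z]
TW=[bx((-.05,.05),(-.065,.065),(0,.15)),bx((-.07,-.05),(-.02,.065),(.132,.142)),bx((-.065,-.05),(.046,.062),(.01,.11))]
for z in (.01,.022),(.08,.092): TW+=[cy(-.07,-.058,z,.011),bx((-.07,-.05),(-.065,-.051),z)]
TW+=[cy(-.07,-.058,(.092,.105),.003)]
FL=[bx((.018,.115),(-.005,.005),(0,.115)),cy(0,0,(.012,.03),.011),cy(0,0,(.082,.1),.011),bx((0,.02),(-.004,.004),(.012,.03)),bx((0,.02),(-.004,.004),(.082,.1)),cy(.1,.011,(.042,.054),.006)]
STD=[bx((.015,.115),(-.025,.025),(-.006,0))]
def render(n,parts,p,z,shape):
    m=np.zeros(shape,np.uint8)
    for P in parts:
        q=(proj(n,body(p,P,z))+.5)*4-.5
        cv2.fillConvexPoly(m,np.round(cv2.convexHull(q.astype(np.float32))*16).astype(np.int32),1,shift=4)
    return m
def silfit(ms,parts,p0,z,rois):
    def f(p):
        e=0
        for n,m in ms.items():
            x0,y0,x1,y1=[4*v for v in rois[n]]
            r=render(n,parts,p,z,m.shape); e+=(r[y0:y1,x0:x1]^m[y0:y1,x0:x1]).sum()/16
        return e
    s=minimize(f,p0,method='Nelder-Mead',options=dict(initial_simplex=np.array([p0]*4)+np.array([[0,0,0],[.006,0,0],[0,.006,0],[0,0,.06]]),xatol=1e-4,fatol=.2))
    return s.x,s.fun,f(p0)
E
python3 - <<'E'
import re
s=open('g.py').read(); i=s.index("# colour"); j=s.index("def draw"); open('g.py','w').write(s[:i]+s[j:])
E
cat > run1.py <<'E'
from sil import *
ims={n:optics.grab_frame(n) for n in('top','scene')}
ms={n:grey(n,ims[n]) for n in ims}
RT={'top':(100,160,195,245),'scene':(325,170,445,285)}; RF={'top':(300,135,370,178),'scene':(90,170,170,220)}
for k in [('top',),('scene',),('top','scene')]:
    m={n:ms[n] for n in k}
    a=silfit(m,TW,T,0,RT); b=silfit(m,FL+STD,Fl,.006,RF); print(k,a,b)
for n in ims:
    h=cv2.cvtColor(ims[n],cv2.COLOR_RGB2HSV).astype(int); print(n,h[192 if n=='top' else 186,280 if n=='top' else 222], h[213 if n=='top' else 209,202 if n=='top' else 322])
    rgb=ims[n].astype(int); 
    m=((h[...,1]>190)&(rgb[...,0]>205)&(rgb[...,2]<60)).astype(np.uint8)
    N,l,st,ce=cv2.connectedComponentsWithStats(m); i=1+np.argmax(st[1:,4]); print('dish',n,st[i],ce[i],atz(n,ce[i],.012))
    x,y=(202,213) if n=='top' else (322,209)
    sub=cv2.resize(ims[n][y-22:y+22,x-25:x+25],None,fx=4,fy=4,interpolation=cv2.INTER_CUBIC); 
    b=cv2.cvtColor(sub,cv2.COLOR_RGB2LAB)[...,0]; hs=cv2.cvtColor(sub,cv2.COLOR_RGB2HSV)
    _,bm=cv2.threshold(b,0,255,cv2.THRESH_OTSU); N,l,st,ce=cv2.connectedComponentsWithStats(bm); i=l[88,100]
    cnt=np.argwhere(l==i)[:,::-1].astype(np.float32); r=cv2.minAreaRect(cnt); bp=cv2.boxPoints(r)
    w=np.array([atz(n,(c+.5)/4-.5+[x-25,y-22],.015) for c in bp]); print('block',i,st[i],w[:,:2],w.mean(0),[np.linalg.norm(w[k]-w[k-1]) for k in range(4)])
S=model(a[0],b[0])
A=draw('top',S,'',(110,165,200,240),4); B=draw('top',S,'',(300,130,370,205),4)
C=np.hstack([A,B]); cv2.imwrite('pics/ov_top.png',C[:,:,::-1])
A=draw('scene',S,'',(320,170,430,280),4); B=draw('scene',S,'',(85,160,170,270),4)
cv2.imwrite('pics/ov_sc.png',np.hstack([A,B])[:,:,::-1])
E
python3 run1.py
```

```text
tower [0.4763 0.2801 1.2234]
[[ 0.221  -2.5695]
 [-1.9362  1.5923]
 [-0.29   -0.2561]
 [ 0.9206  1.0453]
 [-1.3106  1.7943]
 [-0.8608 -0.2262]
 [ 3.3492  1.7723]
 [-0.458  -1.1142]
 [ 0.389  -0.4453]]
flap [ 0.5833 -0.2308 -1.1056]
[[ 1.0225  2.7327]
 [-0.9331 -0.8624]
 [ 0.855   1.2014]
 [-1.0587  2.5627]
 [ 1.7414  0.1815]
 [ 0.6671  1.0533]
 [ 2.1024  2.4208]
 [ 3.1252  0.479 ]
 [-0.0689  0.1596]]
dish [ 0.4882 -0.1191  0.    ] [ 0.4949 -0.1187  0.    ]
bowl [ 0.4438 -0.2926  0.    ] [ 0.4626 -0.2977  0.    ]
blocks [ 0.6501 -0.1194  0.    ] [ 0.6559 -0.121   0.    ]
block [0.4395 0.1274 0.    ] [0.449  0.1381 0.    ]
('top',) (array([0.4813, 0.2795, 1.2059]), np.float64(104.375), np.float64(242.1875)) (array([ 0.5847, -0.231 , -1.1105]), np.float64(65.0625), np.float64(72.0))
('scene',) (array([0.4771, 0.2789, 1.2232]), np.float64(741.8125), np.float64(779.1875)) (array([ 0.5851, -0.2312, -1.1759]), np.float64(152.625), np.float64(231.75))Traceback (most recent call last):
  File "run1.py", line 7, in <module>
    a=silfit(m,TW,T,0,RT); b=silfit(m,FL+STD,Fl,.006,RF); print(k,a,b)
[... 198 characters left out ...]
    res = _minimize_neldermead(fun, x0, args, callback, bounds=bounds,
                               **options)
    fxr = func(xr)
    fx = function(np.copy(x), *(wrapper_args + args))
  File "sil.py", line 25, in f
    r=render(n,parts,p,z,m.shape); e+=(r[y0:y1,x0:x1]^m[y0:y1,x0:x1]).sum()/16
  File "sil.py", line 17, in render
    q=(proj(n,body(p,P,z))+.5)*4-.5
       ~~~~^^^^^^^^^^^^^^^
  File "h.py", line 8, in proj
    K,d,T=cam(n); P=np.atleast_2d(np.array(P,float)); R=F@T[:3,:3]; t=F@T[:3,3]
          ~~~^^^
  File "h.py", line 4, in cam
    m=optics.camera_model(n); K=np.array([[m['fx'],0,m['cx']],[0,m['fy'],m['cy']],[0,0,1.]])
ValueError: time passes only in moves, steps and waits
```

```bash
sed -i 's/^def cam(n):/import functools\n@functools.lru_cache(None)\ndef cam(n):/' h.py; sed -i 's/im=optics.grab_frame(n); im=cv2.resize(im,None,fx=s,fy=s,interpolation=cv2.INTER_CUBIC)$/im=cv2.resize(IM[n],None,fx=s,fy=s,interpolation=cv2.INTER_CUBIC)/; s/^def draw/IM={}\ndef draw/' g.py
sed -i '/^    print(k,atz/d;/^for k,a,b in/d;s/; print(.tower.,T);print(r)//;s/; print(.flap.,Fl);print(r)//' g.py
sed -i 's/^ms={n/IM.update(ims); np.savez("ims0.npz",**ims)\nms={n/' run1.py; time python3 run1.py
```

```text
('top',) (array([0.4813, 0.2795, 1.2059]), np.float64(103.4375), np.float64(242.0)) (array([ 0.5839, -0.2297, -1.1096]), np.float64(65.4375), np.float64(72.1875))
('scene',) (array([0.4769, 0.279 , 1.2216]), np.float64(741.0625), np.float64(779.9375)) (array([ 0.5853, -0.232 , -1.1767]), np.float64(153.875), np.float64(231.6875))
('top', 'scene') (array([0.4794, 0.2781, 1.2063]), np.float64(893.5), np.float64(1021.9375)) (array([ 0.5848, -0.2316, -1.1376]), np.float64(258.6875), np.float64(303.875))
top [ 13 238 220] [ 17 146 196]
dish top [266 184  32  31 765] [281.7725 198.8784] [ 0.4852 -0.1104  0.012 ]
block 1 [  52   62   98   59 2973] [[0.448  0.1761]
 [0.4708 0.104 ]
 [0.4457 0.0959]
 [0.423  0.1678]] [0.4469 0.136  0.015 ] [np.float64(0.0263126616475319), np.float64(0.07557992068666569), np.float64(0.02634236521580824), np.float64(0.07543229364220314)]
scene [ 11 178 243] [ 18 119 235]Traceback (most recent call last):
  File "run1.py", line 13, in <module>
    N,l,st,ce=cv2.connectedComponentsWithStats(m); i=1+np.argmax(st[1:,4]); print('dish',n,st[i],ce[i],atz(n,ce[i],.012))
                                                       ~~~~~~~~~^^^^^^^^^^
    return _wrapfunc(a, 'argmax', axis=axis, out=out, **kwds)
    return bound(*args, **kwds)
ValueError: attempt to get argmax of an empty sequence

real	0m4.072s
user	0m3.356s
sys	0m0.200s
```

```bash
cat > p.py <<'E'
s=open('run1.py').read()
s=s.replace("ims={n:optics.grab_frame(n) for n in('top','scene')}","Z=np.load('ims0.npz'); ims={n:Z[n] for n in('top','scene')}").replace('np.savez("ims0.npz",**ims)','')
i=s.index("    rgb=");j=s.index("    x,y=(202"); s=s[:i]+s[j:]
open('run1.py','w').write(s)
s=open('sil.py').read()
s=s.replace("return (h[...,1]<85).astype(np.uint8)","""m=(h[...,1]<TH[n]).astype(np.uint8)
    c,_=cv2.findContours(m,cv2.RETR_EXTERNAL,cv2.CHAIN_APPROX_NONE); return cv2.drawContours(m,c,-1,1,-1)
TH={'top':85,'scene':60}""")
open('sil.py','w').write(s)
E
python3 p.py
cat >> run1.py <<'E'
print(finder.find_in('top','dish')[:2],finder.find_in('scene','dish')[:2])
E
python3 run1.py
```

```text
('top',) (array([0.4813, 0.2795, 1.2059]), np.float64(103.4375), np.float64(242.0)) (array([ 0.5839, -0.2297, -1.1096]), np.float64(59.8125), np.float64(66.5625))
('scene',) (array([0.4752, 0.2796, 1.2456]), np.float64(491.1875), np.float64(535.75)) (array([ 0.5878, -0.231 , -1.2328]), np.float64(279.9375), np.float64(345.8125))
('top', 'scene') (array([0.4801, 0.2784, 1.2308]), np.float64(660.0625), np.float64(777.75)) (array([ 0.5864, -0.231 , -1.1426]), np.float64(385.75), np.float64(412.375))
top [ 13 238 220] [ 17 146 196]
block 1 [  52   62   98   59 2973] [[0.448  0.1761]
 [0.4708 0.104 ]
 [0.4457 0.0959]
 [0.423  0.1678]] [0.4469 0.136  0.015 ] [np.float64(0.0263126616475319), np.float64(0.07557992068666569), np.float64(0.02634236521580824), np.float64(0.07543229364220314)]
scene [ 11 178 243] [ 18 119 235]
block 1 [  42   61  125   47 4453] [[0.4663 0.1014]
 [0.4414 0.0946]
 [0.4193 0.1668]
 [0.4445 0.1727]] [0.4429 0.1339 0.015 ] [np.float64(0.07453795744075434), np.float64(0.02584227859932763), np.float64(0.07553606612762687), np.float64(0.025828675406165326)]
[{'box': [263.2, 176.1, 303.3, 222.1], 'conf': 0.58}] [{'box': [197.1, 164.0, 251.6, 212.0], 'conf': 0.61}]
```

View pics/ov_top.png

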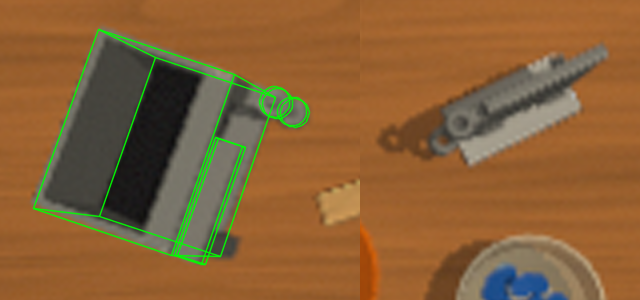

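View pics/ov_sc.png

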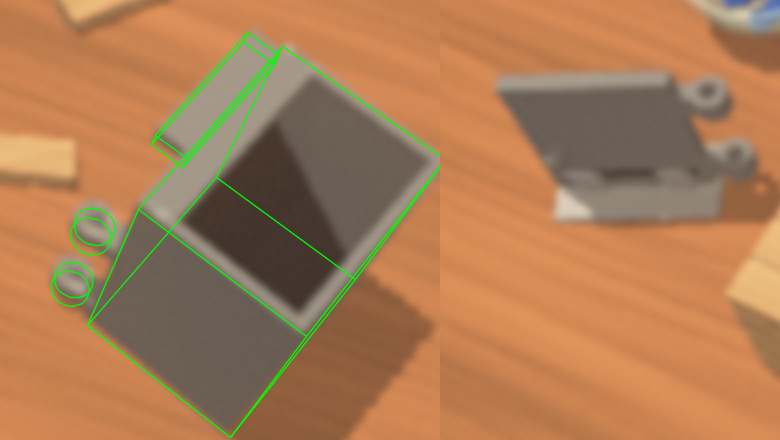

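The top overlay's tower box and bracket discs agree with the picture to about 1 px. The scene view shows the high disc at about (344,227) and the low disc at about (338,241). The flap outline was not drawn because of a variable clash, but the picture shows it upright in the stand. The chosen block measures 75×26 mm in both views at about (0.445, 0.135), so I'm moving to it now. I grip it at the end away from the tower so the gripper body clears the brackets.

apply_moves:
  increments: [0.0175, -0.0358, 0, 0, 0, -0.0653, 0.0175, -0.0358, 0, 0, 0, -0.0653, 0.0175, -0.0358, 0, 0, 0, -0.0653, 0.0175, -0.0358, 0, 0, 0, -0.0653, 0.0175, -0.0358, 0, 0, 0, -0.0653, 0.0175, -0.0358, 0, 0, 0, -0.0653, 0.0175, -0.0358, 0, 0, 0, -0.0653, 0.0175, -0.0358, 0, 0, 0, -0.0653, 0.0175, -0.0358, 0, 0, 0, -0.0653, 0.0175, -0.0358, 0, 0, 0, -0.0653, 0.0175, -0.0358, 0, 0, 0, -0.0653, 0.0175, -0.0358, 0, 0, 0, -0.0653, 0.0175, -0.0358, 0, 0, 0, -0.0653, 0.0175, -0.0358, 0, 0, 0, -0.0653, 0.0175, -0.0358, 0, 0, 0, -0.0653]
  hand: 0.5
  force: 15

```text
t: 3.15
eef_pos: [0.4555, 0.0916, 0.2379]
ee_rot: [3.139, 0.008, -2.869]
force: [0.5, 1.3, -0.1]
width: 0.0438
```

Run:
```python
from h import *
print(atz('top',(232,238),.015),atz('top',(195.5,260),.015),atz('top',(282.7,198.7),.022),atz('scene',(223.5,187),.022),arm.get_state()['t'])
```

```text
[0.36913888 0.04425798 0.015     ] [0.30526447 0.15581992 0.015     ] [ 0.48484473 -0.11254568  0.022     ] [ 0.48808877 -0.10713428  0.022     ] 3.15
```

apply_moves:
  increments: [-0.003, 0.0195, -0.03, 0, 0, 0.033, 0, 0, -0.03, 0, 0, 0, 0, 0, -0.03, 0, 0, 0, 0, 0, -0.03, 0, 0, 0, 0, 0, -0.03, 0, 0, 0, 0, 0, -0.03, 0, 0, 0, 0, 0, 0, 0, 0, 0]

```text
t: 3.73
eef_pos: [0.4596, 0.0958, 0.0568]
ee_rot: [3.137, 0.022, -2.869]
force: [-1.2, -0.1, -0.4]
width: 0.0437
```

Run:
```python
from h import *
save('scene','s1.png',(270,140,370,240),5)
```

```text
(no output)
```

View pics/s1.png

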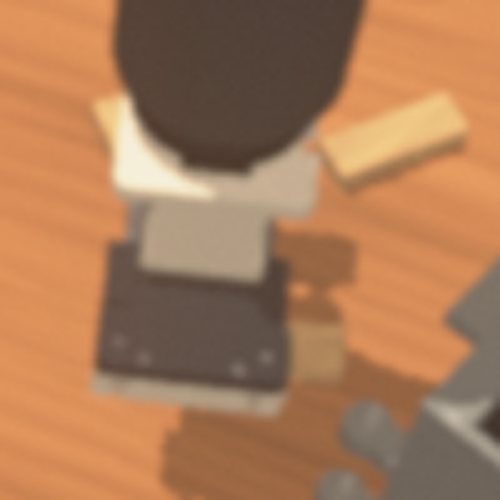

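The crop shows the gripper above the target block, whose free end sticks out at about (332,210) in full pixels. The look-alike at (348,167) is clear.

```bash
cat > err.py <<'E'
import sys,numpy as np
from scipy.spatial.transform import Rotation as R
from station import arm
s=arm.get_state(); v=[float(a) for a in sys.argv[1:]]
A=R.from_euler('xyz',s['ee_rot']); B=R.from_euler('xyz',[np.pi,0,v[3]])
print('d',np.round(np.array(v[:3])-s['eef_pos'],4),'rv',np.round((B*A.inv()).as_rotvec(),4),'t',round(s['t'],2),'w',round(s['width'],4),'q',np.round(s['q'],2),'F',np.round(s['force'],1))
E
python3 err.py .4525 .111 .014 -2.836
```

```text
d [-0.0084  0.0145 -0.0452] rv [-0.0112  0.0224  0.0317] t 3.78 w 0.0436 q [ 0.63  0.22 -0.68  0.01 -0.65 -0.36] F [ 0.1 -0.5  0.7]
```

apply_moves:
  increments: [-0.0085, 0.015, -0.005, -0.011, 0.022, 0.032, 0, 0, 0, 0, 0, 0, 0, 0, -0.018, 0, 0, 0, 0, 0, -0.018, 0, 0, 0, 0, 0, 0, 0, 0, 0]

```text
t: 4.2
eef_pos: [0.4583, 0.1161, 0.0267]
ee_rot: [3.139, 0.013, -2.832]
force: [-0.8, -0.4, 0.6]
width: 0.0441
```

```bash
python3 err.py .4525 .111 .014 -2.836
```

```text
d [-0.0058 -0.0051 -0.0127] rv [-0.0063  0.0114 -0.0045] t 4.2 w 0.0441 q [ 0.67  0.28 -0.69  0.   -0.58 -0.36] F [-0.8 -0.4  0.6]
```

apply_moves:
  increments: [-0.006, -0.005, 0, -0.006, 0.012, -0.004, 0, 0, 0, 0, 0, 0, 0, 0, -0.012, 0, 0, 0, 0, 0, 0, 0, 0, 0]

```text
t: 4.53
eef_pos: [0.4551, 0.1126, 0.0213]
ee_rot: [3.139, 0.007, -2.835]
force: [0.8, -1.0, -0.9]
width: 0.044
```

```bash
python3 err.py .4525 .111 .014 -2.836
```

```text
d [-0.0026 -0.0016 -0.0073] rv [-0.0043  0.0055 -0.0012] t 4.53 w 0.044 q [ 0.66  0.29 -0.7  -0.   -0.57 -0.36] F [ 0.8 -1.  -0.9]
```

apply_moves:
  increments: [-0.003, -0.002, -0.005, -0.004, 0.005, 0, -0.001, 0, -0.004, 0, 0, 0, 0, 0, -0.002, 0, 0, 0, 0, 0, 0, 0, 0, 0]

```text
t: 4.87
eef_pos: [0.4525, 0.1112, 0.0132]
ee_rot: [3.14, 0.005, -2.835]
force: [0.1, -0.3, 0.5]
width: 0.0437
```

apply_moves:
  increments: [0, 0, 0, 0, 0, 0, 0, 0, 0, 0, 0, 0, 0, 0, 0, 0, 0, 0, 0, 0, 0, 0, 0, 0, 0, 0, 0, 0, 0, 0]
  hand: 1
  force: 15

```text
t: 5.28
eef_pos: [0.4527, 0.1113, 0.0137]
ee_rot: [3.14, 0.005, -2.835]
force: [-0.7, 0.0, -0.5]
width: 0.025
```

apply_moves:
  increments: [0, 0, 0.03, 0, 0, 0, 0, 0, 0.03, 0, 0, 0, 0.003, -0.03, 0.02, 0, 0, -0.04, 0.004, -0.03, 0, 0, 0, -0.04, 0.004, -0.03, 0, 0, 0, -0.04, 0.004, -0.03, 0, 0, 0, -0.04, 0.004, -0.03, 0, 0, 0, -0.04, 0.004, -0.03, 0, 0, 0, -0.04, 0.004, -0.03, 0, 0, 0, -0.04, 0.004, -0.02, 0, 0, 0, -0.02, 0, 0, 0, 0, 0, 0]

```text
t: 6.2
eef_pos: [0.4847, -0.1275, 0.0989]
ee_rot: [3.141, 0.008, -3.142]
force: [0.7, 0.2, 0.8]
width: 0.0249
```

```bash
python3 err.py .486 -.135 .022 -3.1416
```

```text
d [ 0.0013 -0.0075 -0.0769] rv [-0.0001  0.0081 -0.0001] t 6.2 w 0.0249 q [ 0.14  0.21 -0.56  0.   -0.8  -0.14] F [0.7 0.2 0.8]
```

apply_moves:
  increments: [0.001, -0.005, -0.02, 0, 0.005, 0, 0, -0.002, -0.025, 0, 0, 0, 0, 0, -0.014, 0, 0, 0, 0, 0, -0.008, 0, 0, 0, 0, 0, 0, 0, 0, 0]

```text
t: 6.62
eef_pos: [0.4863, -0.1364, 0.0305]
ee_rot: [3.141, 0.006, 3.137]
force: [-1.1, -0.5, -0.5]
width: 0.0249
```

```bash
python3 err.py .486 -.135 .022 -3.1416
```

```text
d [-0.0003  0.0014 -0.0085] rv [-0.0004  0.0061  0.0042] t 6.62 w 0.0249 q [ 0.12  0.32 -0.61  0.   -0.63 -0.12] F [-1.1 -0.5 -0.5]
```

apply_moves:
  increments: [0, 0.001, -0.004, 0, 0.004, 0, 0, 0, -0.003, 0, 0, 0, 0, 0, -0.002, 0, 0, 0, 0, 0, 0, 0, 0, 0]

```text
t: 6.95
eef_pos: [0.4874, -0.1342, 0.0224]
ee_rot: [3.141, 0.003, 3.14]
force: [-0.6, -0.9, 0.3]
width: 0.0252
```

apply_moves:
  increments: [0, 0, 0, 0, 0, 0, 0, 0, 0, 0, 0, 0, 0, 0, 0, 0, 0, 0, 0, 0, 0, 0, 0, 0]
  hand: 0.6

```text
t: 7.28
eef_pos: [0.4888, -0.1337, 0.0241]
ee_rot: [3.141, 0.007, 3.141]
force: [0.1, -0.2, 0.0]
width: 0.0346
```

apply_moves:
  increments: [0, 0, 0.01, 0, 0, 0, 0, 0, 0.03, 0, 0, 0, 0, 0, 0.04, 0, 0, 0, 0, 0, 0.04, 0, 0, 0, 0, 0, 0.04, 0, 0, 0, 0, 0, 0.04, 0, 0, 0, 0, 0, 0.04, 0, 0, 0, 0, 0, 0, 0, 0, 0]

```text
t: 7.95
eef_pos: [0.483, -0.135, 0.2747]
ee_rot: [-3.14, 0.001, 3.14]
force: [1.7, 0.4, 1.2]
width: 0.035
```

Block released; now I check it in the dish and overlay the flap estimate.

```bash
cat > r2.py <<'E'
from sil import *
Z=np.load('ims0.npz'); IM.update({n:Z[n] for n in('top','scene')})
p=[.5845,-.231,-1.12]
S=model([.4801,.2784,1.225],p)
B=draw('top',S,'',(300,130,365,180),6); C=draw('scene',S,'',(90,165,170,225),6)
h=max(B.shape[0],C.shape[0]); im=optics.grab_frame('scene'); D=cv2.resize(im[155:225,185:260],None,fx=4,fy=4)
B=cv2.copyMakeBorder(B,0,240,0,0,cv2.BORDER_CONSTANT); C=cv2.copyMakeBorder(C,0,180,0,0,cv2.BORDER_CONSTANT); C[-178:,:300][:178]=cv2.resize(D,(300,280))[60:238]
out=np.hstack([B,C[:540]]); print(out.shape); cv2.imwrite('pics/fl.png',cv2.resize(out,None,fx=.9,fy=.9)[:,:,::-1])
E
python3 r2.py
```

```text
(540, 870, 3)
```

View pics/fl.png

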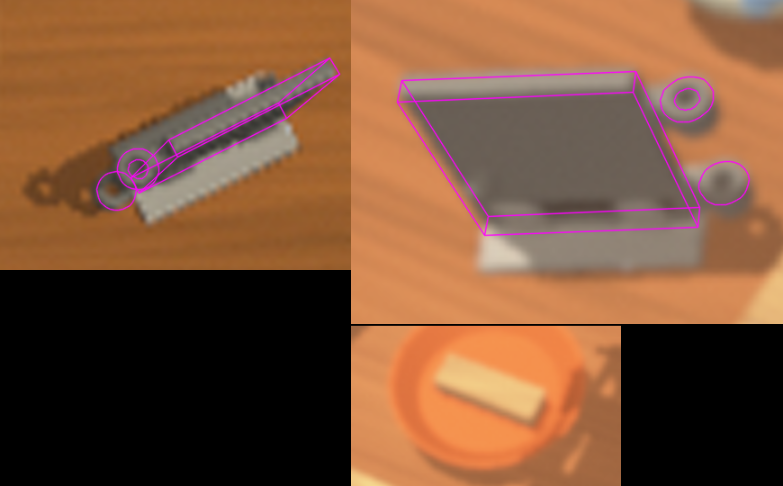

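The scene crop shows the block lying centred in the dish. The flap overlay matches in both views to about half a pixel, with the sockets at scene (154,184)/(161,200) and the top-view disc at (325,161).

apply_moves:
  increments: [0.018, -0.0215, 0, 0, 0, 0.064, 0.018, -0.0215, 0, 0, 0, 0.064, 0.018, -0.0215, 0, 0, 0, 0.064, 0.018, -0.0215, -0.02, 0, 0, 0.064, 0.018, -0.0215, -0.02, 0, 0, 0.064, 0.018, -0.0215, -0.02, 0, 0, 0.064, 0.018, -0.0215, -0.01, 0, 0, 0.064, 0, 0, 0, 0, 0, 0]
  hand: 0.5

```text
t: 8.67
eef_pos: [0.6111, -0.2908, 0.1993]
ee_rot: [3.139, 0.008, -2.67]
force: [-0.4, -0.3, 0.4]
width: 0.0438
```

```bash
python3 err.py .6133 -.2904 .103 -2.691
```

```text
d [ 0.0022  0.0004 -0.0963] rv [-0.006   0.0058 -0.0205] t 8.67 w 0.0438 q [-0.16  0.38 -0.04 -0.01 -1.15  0.63] F [-0.4 -0.3  0.4]
```

apply_moves:
  increments: [0.002, 0.0005, -0.015, -0.005, 0.005, -0.02, 0, 0, -0.02, 0, 0, 0, 0, 0, -0.025, 0, 0, 0, 0, 0, -0.015, 0, 0, 0, 0, 0, 0, 0, 0, 0]

```text
t: 9.08
eef_pos: [0.6111, -0.2923, 0.1158]
ee_rot: [3.137, -0.004, -2.696]
force: [0.0, -1.1, -0.9]
width: 0.0437
```

```bash
python3 err.py .6133 -.2904 .103 -2.691
```

```text
d [ 0.0022  0.0019 -0.0128] rv [-0.0025 -0.0061  0.0054] t 9.08 w 0.0437 q [-0.16  0.46 -0.13 -0.   -0.99  0.61] F [ 0.  -1.1 -0.9]
```

apply_moves:
  increments: [0.002, 0.002, -0.006, -0.002, -0.005, 0.004, 0.001, 0, -0.006, 0, -0.001, 0, 0, 0, -0.003, 0, 0, 0, 0, 0, 0, 0, 0, 0]

```text
t: 9.42
eef_pos: [0.6143, -0.2898, 0.1004]
ee_rot: [3.142, 0.0, -2.692]
force: [-0.2, 0.4, 0.2]
width: 0.044
```

```bash
python3 err.py .6133 -.2904 .103 -2.691
python3 - <<'E'
from h import *
save('scene','s2.png',(85,140,185,230),5)
E
```

```text
d [-0.001  -0.0006  0.0026] rv [-0.0001  0.0001  0.0009] t 9.42 w 0.044 q [-0.15  0.47 -0.14 -0.   -0.96  0.6 ] F [-0.2  0.4  0.2]
```

View pics/s2.png

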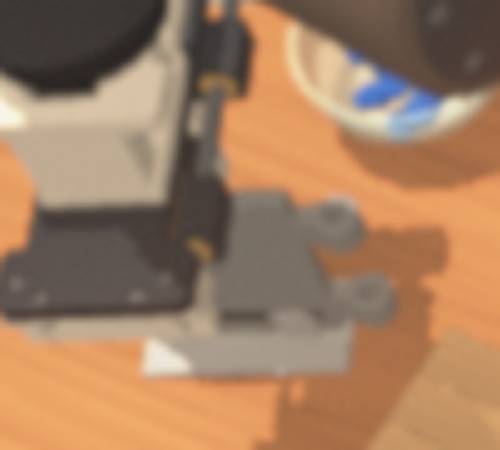

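The fingers straddle the panel, with nothing else between them; I'll close on it and lift.

apply_moves:
  increments: [0, 0, 0, 0, 0, 0, 0, 0, 0, 0, 0, 0, 0, 0, 0, 0, 0, 0, 0, 0, 0, 0, 0, 0, 0, 0, 0, 0, 0, 0, 0, 0, 0, 0, 0, 0]
  hand: 1
  force: 30

```text
t: 9.97
eef_pos: [0.6162, -0.2903, 0.1046]
ee_rot: [-3.138, 0.005, -2.691]
force: [-4.3, -2.5, -1.9]
width: 0.0099
```

apply_moves:
  increments: [0, 0, 0.01, 0, 0, 0, 0, 0, 0.02, 0, 0, 0, 0, 0, 0.02, 0, 0, 0, 0, 0, 0.03, 0, 0, 0, 0, 0, 0.03, 0, 0, 0, 0, 0, 0.03, 0, 0, 0, 0, 0, 0, 0, 0, 0]

```text
t: 10.55
eef_pos: [0.6128, -0.29, 0.2515]
ee_rot: [-3.141, -0.0, -2.692]
force: [0.6, -1.0, -0.1]
width: 0.0099
```

```bash
python3 err.py .519 .22 .235 -3.47
```

```text
d [-0.0938  0.51   -0.0165] rv [ 6.000e-04 -4.000e-04 -7.778e-01] t 10.55 w 0.0099 q [-0.15  0.36  0.04  0.   -1.25  0.6 ] F [ 0.6 -1.  -0.1]
```

apply_moves:
  increments: [-0.0125, 0.035, 0, 0, 0, -0.073, -0.0125, 0.035, 0, 0, 0, -0.073, -0.0125, 0.035, 0, 0, 0, -0.073, -0.0125, 0.035, 0, 0, 0, -0.073, -0.0125, 0.035, 0, 0, 0, -0.073, -0.0125, 0.035, 0, 0, 0, -0.073, -0.0125, 0.035, 0, 0, 0, -0.073, -0.0125, 0.035, 0, 0, 0, -0.073, -0.0125, 0.03, 0, 0, 0, -0.073, -0.0125, 0.02, 0, 0, 0, -0.06, -0.01, 0.015, 0, 0, 0, -0.04, 0, 0, 0, 0, 0, 0, 0, 0, 0, 0, 0, 0]

```text
t: 11.63
eef_pos: [0.4712, 0.0672, 0.2623]
ee_rot: [3.137, 0.015, 2.794]
force: [0.3, -0.2, -1.3]
width: 0.0094
```

```bash
python3 err.py .474 .098 .165 -3.49
```

```text
d [ 0.0028  0.0308 -0.0973] rv [ 0.0008  0.0155 -0.0007] t 11.63 w 0.0094 q [ 0.56 -0.   -0.38  0.01 -1.18 -0.92] F [ 0.3 -0.2 -1.3]
```

apply_moves:
  increments: [0.002, 0.016, -0.025, 0, 0.008, 0, 0.001, 0.01, -0.025, 0, 0.005, 0, 0, 0.004, -0.02, 0, 0.002, 0, 0, 0, -0.012, 0, 0, 0, 0, 0, -0.005, 0, 0, 0, 0, 0, 0, 0, 0, 0, 0, 0, 0, 0, 0, 0]

```text
t: 12.22
eef_pos: [0.4778, 0.0964, 0.1767]
ee_rot: [3.136, 0.007, 2.796]
force: [0.4, 0.6, -0.4]
width: 0.0094
```

```bash
python3 err.py .474 .098 .165 -3.49
cat > r3.py <<'E'
from sil import *
import sys
tag=sys.argv[1]; s=arm.get_state(); x,y,z=s['eef_pos']; yaw=s['ee_rot'][2]+np.pi/2
ims={n:optics.grab_frame(n) for n in('top','scene')}; IM.update(ims); np.savez(f'ims_{tag}.npz',**ims)
for n in ims:
    for k in ['socket_low','socket_high','pintle_low','pintle_high']:
        print(n,k,[(np.round(r['point'],1).tolist(),round(r['conf'],2)) for r in finder.landmark_of(n,k)][:2])
p=[x-.0671*np.cos(yaw),y-.0671*np.sin(yaw),yaw]; zf=z-.0986; print('flap',p,zf,s['t'])
S=model([.4785,.2792,1.22],p,zf)
for n in ims: 
  for k,l in [('sl',.012),('sh',.082)]: print(n,k,proj(n,body(p,[[0,0,l]],zf)))
c={'top':(165,165,230,240),'scene':(285,170,385,260)}
A=draw('top',S,'',c['top'],5); B=draw('scene',S,'',c['scene'],5)
h=max(len(A),len(B)); A,B=[cv2.copyMakeBorder(q,0,h-len(q),0,0,cv2.BORDER_CONSTANT) for q in(A,B)]
o=np.hstack([A,B]); 
o=cv2.resize(o,None,fx=.95,fy=.95); cv2.imwrite(f'pics/{tag}.png',o[:,:,::-1])
E
python3 r3.py h1
```

```text
d [-0.0038  0.0016 -0.0117] rv [-0.0027  0.0082 -0.0029] t 12.22 w 0.0094 q [ 0.61  0.09 -0.49  0.   -0.98 -0.95] F [ 0.4  0.6 -0.4]
top socket_low []
top socket_high []
top pintle_low []
top pintle_high []
scene socket_low [([329.6, 217.2], 0.76)]
scene socket_high [([336.0, 201.8], 0.7)]
scene pintle_low [([340.0, 234.7], 0.79)]
scene pintle_high []
flap [np.float64(0.5004784070930363), np.float64(0.15953939579543897), np.float64(4.366885094474009)] 0.07808309477010777 12.2167
top sl [[189.7827 193.4238]]
top sh [[185.6164 190.9601]]
scene sl [[329.6138 216.7215]]
scene sh [[334.5739 200.8782]]
```

View pics/h1.png

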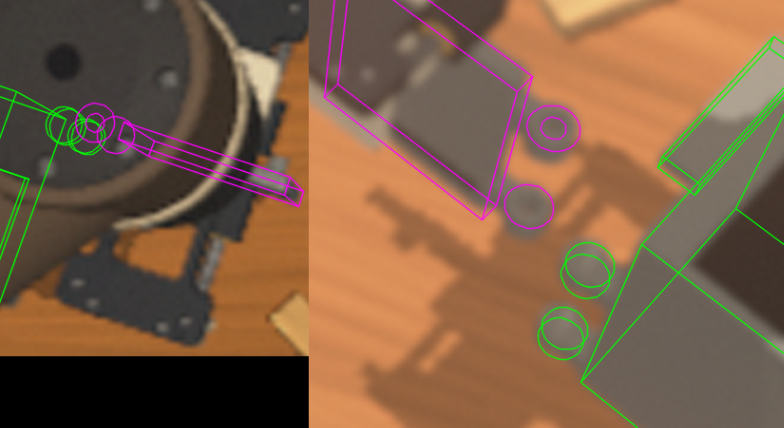

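```bash
cat > loc.py <<'E'
from sil import *
TP=[.4785,.2792,1.22]
BR=[P for P in TW[3:7]]+[TW[0]]
def sub(im,parts,p,z,roi,th=None):
    x0,y0,x1,y1=roi; h=cv2.cvtColor(cv2.resize(im[y0:y1,x0:x1],None,fx=8,fy=8,interpolation=cv2.INTER_CUBIC),cv2.COLOR_RGB2HSV)[...,1]
    t,_=cv2.threshold(h,0,255,cv2.THRESH_OTSU); t=th or t; m=(h<t).astype(np.uint8)
    qs=[cv2.convexHull(proj('scene',body(p,P,z)).astype(np.float32)).reshape(-1,2) for P in parts]
    best=[]
    for dx in np.arange(-3,3.01,.25):
        for dy in np.arange(-3,3.01,.25):
            r=np.zeros_like(m)
            for q in qs: cv2.fillConvexPoly(r,np.round(((q+[dx-x0,dy-y0]+.5)*8-.5)*16).astype(np.int32),1,shift=4)
            best.append(((r^m).sum()/64,dx,dy))
    best.sort(); return t,best[0],[np.mean([b[i] for b in best[:6]]) for i in (1,2)]
if __name__=='__main__':
    a=np.load('ims0.npz')['scene']; b=np.load('ims_h1.npz')['scene']
    for th in (None,75,100): print('br',sub(a,BR,TP,0,(330,215,356,250),th),sub(b,BR,TP,0,(330,215,356,250),th))
    p=[0.50048,0.15954,4.36689]
    for th in (None,75,100): print('so',sub(b,FL,p,.0781,(322,190,345,224),th))
    print(proj('scene',body(TP,[[-.07,-.058,.092],[-.07,-.058,.022]])))
E
python3 loc.py
```

```text
br (101.0, (np.float64(22.0), np.float64(-0.25), np.float64(-0.75)), [np.float64(-0.041666666666666664), np.float64(-0.7916666666666666)]) (96.0, (np.float64(46.640625), np.float64(-0.25), np.float64(-0.75)), [np.float64(-0.20833333333333334), np.float64(-0.7083333333333334)])
br (75, (np.float64(44.03125), np.float64(0.5), np.float64(-0.5)), [np.float64(0.4583333333333333), np.float64(-0.4583333333333333)]) (75, (np.float64(58.015625), np.float64(0.25), np.float64(-0.5)), [np.float64(0.2916666666666667), np.float64(-0.4166666666666667)])
br (100, (np.float64(22.5), np.float64(-0.25), np.float64(-0.75)), [np.float64(-0.041666666666666664), np.float64(-0.7916666666666666)]) (100, (np.float64(46.125), np.float64(-0.25), np.float64(-0.75)), [np.float64(-0.2916666666666667), np.float64(-0.7083333333333334)])
so (100.0, (np.float64(68.078125), np.float64(-0.5), np.float64(-1.25)), [np.float64(-0.4583333333333333), np.float64(-1.2083333333333333)])
so (75, (np.float64(92.140625), np.float64(-1.25), np.float64(-1.25)), [np.float64(-1.1666666666666667), np.float64(-1.4583333333333333)])
so (100, (np.float64(68.078125), np.float64(-0.5), np.float64(-1.25)), [np.float64(-0.4583333333333333), np.float64(-1.2083333333333333)])
[[343.6108 225.1288]
 [338.3052 238.5493]]
```

The held flap, drawn from the arm's kinematics, coincides with the scene picture to under 1 px, and so does the tower (discs at (343.6,225) and (338.3,238.5)). The arm hides the top view. The target axis is about (0.5095, 0.1935), so the TCP goes to (0.4865, 0.1305).

apply_moves:
  increments: [-0.001, 0, -0.012, -0.002, 0.006, -0.003, -0.001, 0, -0.012, 0, 0.002, 0, 0, 0, -0.01, 0, 0, 0, 0, 0, -0.005, 0, 0, 0, 0, 0, 0, 0, 0, 0, 0, 0, 0, 0, 0, 0]

```text
t: 13.22
eef_pos: [0.4749, 0.097, 0.1342]
ee_rot: [3.141, -0.001, 2.793]
force: [-0.1, -0.2, -0.8]
width: 0.0097
```

```bash
python3 err.py .4865 .1305 .1306 -3.49
```

```text
d [ 0.0116  0.0335 -0.0036] rv [-0.0013 -0.0004  0.0002] t 13.22 w 0.0097 q [ 0.61  0.14 -0.54 -0.   -0.89 -0.95] F [-0.1 -0.2 -0.8]
```

apply_moves:
  increments: [0.002, 0.006, -0.001, 0, 0, 0, 0.003, 0.009, -0.001, 0, 0, 0, 0.003, 0.009, -0.001, 0, 0, 0, 0.001, 0.004, 0, 0, 0, 0, 0, 0, 0, 0, 0, 0, 0, 0, 0, 0, 0, 0]

```text
t: 13.72
eef_pos: [0.4862, 0.1295, 0.1323]
ee_rot: [3.138, 0.001, 2.794]
force: [0.5, 0.1, -1.0]
width: 0.0099
```

```bash
python3 err.py .4865 .1305 .1306 -3.49
```

```text
d [ 0.0003  0.001  -0.0017] rv [-0.0025  0.0021 -0.0006] t 13.72 w 0.0099 q [ 0.65  0.17 -0.51 -0.   -0.89 -1.  ] F [ 0.5  0.1 -1. ]
```

apply_moves:
  increments: [0, 0.001, -0.001, -0.002, 0.002, 0, 0, 0, 0, 0, 0, 0, 0, 0, 0, 0, 0, 0]

```text
t: 13.97
eef_pos: [0.4861, 0.1308, 0.1314]
ee_rot: [3.141, -0.0, 2.794]
force: [-0.6, 0.2, -0.2]
width: 0.01
```

```bash
python3 err.py .4865 .1305 .1306 -3.49; sed -i "s/c={'top':(165,165,230,240),'scene':(285,170,385,260)}/c={'top':(165,165,185,240),'scene':(305,180,385,255)}/; s/,5); B=/,8); B=/; s/c\['scene'\],5/c['scene'],8/" r3.py; python3 r3.py h2
python3 - <<'E'
import sys; sys.path.insert(0,'.')
from loc import *
b=np.load('ims_h2.npz')['scene']; o=cv2.resize(b[195:255,310:365],None,fx=8,fy=8,interpolation=cv2.INTER_CUBIC)
A=o.copy()
s=arm.get_state(); x,y,z=s['eef_pos']; yaw=s['ee_rot'][2]+np.pi/2; p=[x-.0671*np.cos(yaw),y-.0671*np.sin(yaw),yaw]
for P,c in model(TP,p,z-.0986):
    q=np.round((proj('scene',P)+.5-[310,195])*8).astype(int); cv2.polylines(A,[q.reshape(-1,1,2)],False,c,1,cv2.LINE_AA)
cv2.imwrite('pics/h2b.png',cv2.resize(np.hstack([o,A]),None,fx=.9,fy=.9)[:,:,::-1])
E
```

```text
d [ 0.0004 -0.0003 -0.0008] rv [-0.0005 -0.     -0.0012] t 13.97 w 0.01 q [ 0.65  0.18 -0.51 -0.   -0.89 -1.  ] F [-0.6  0.2 -0.2]
top socket_low []
top socket_high [([281.7, 196.5], 0.37)]
top pintle_low []
top pintle_high [([341.3, 208.4], 0.39)]
scene socket_low []
scene socket_high [([346.2, 216.6], 0.9)]
scene pintle_low [([340.6, 235.5], 0.61)]
scene pintle_high [([346.3, 222.1], 0.66)]
flap [np.float64(0.5089213903489146), np.float64(0.19394080127615196), np.float64(4.365141578398329)] 0.032789354187573894 13.9667
top sl [[180.7482 192.3121]]
top sh [[176.1978 189.8809]]
scene sl [[340.1297 234.4461]]
scene sh [[345.6839 220.4169]]
```

View pics/h2b.png

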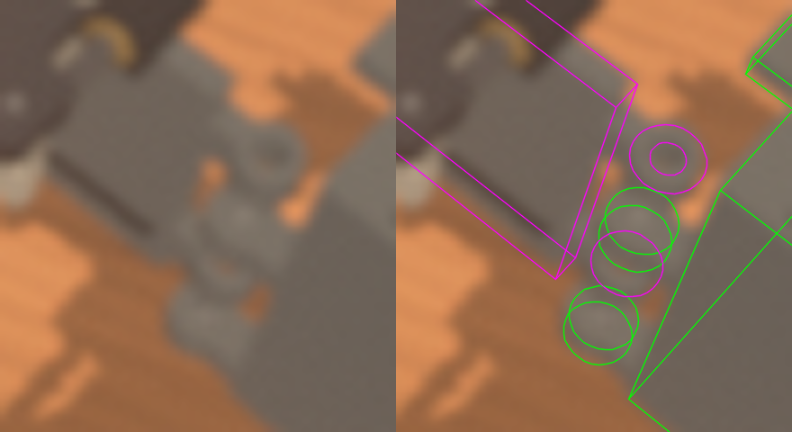

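The bore at about (347.5,216.5) lies within half a pixel of the model and the pintle lines up under it; I'm lowering in small steps and watching the force.

apply_moves:
  increments: [0, -0.0005, -0.004, 0, 0, 0, 0, 0, -0.004, 0, 0, 0, 0, 0, -0.004, 0, 0, 0, 0, 0, 0, 0, 0, 0]

```text
t: 14.8
eef_pos: [0.4861, 0.1303, 0.1182]
ee_rot: [3.141, 0.0, 2.794]
force: [-0.3, 0.5, -0.9]
width: 0.0096
```

```bash
python3 err.py .4863 .1305 .1086 -3.49
```

```text
d [ 0.0002  0.0002 -0.0096] rv [-0.0009  0.0003 -0.0009] t 14.8 w 0.0096 q [ 0.65  0.19 -0.52 -0.   -0.86 -1.  ] F [-0.3  0.5 -0.9]
```

apply_moves:
  increments: [0, 0, -0.003, 0, 0, 0, 0, 0, -0.003, 0, 0, 0, 0, 0, -0.003, 0, 0, 0, 0, 0, 0, 0, 0, 0]

```text
t: 15.13
eef_pos: [0.4864, 0.1303, 0.1081]
ee_rot: [3.141, 0.0, 2.794]
force: [-1.1, 1.2, 2.1]
width: 0.0099
```

```bash
python3 err.py .4863 .1305 .1086 -3.49
```

```text
d [-0.0001  0.0002  0.0005] rv [-0.0005  0.0004 -0.0012] t 15.13 w 0.0099 q [ 0.65  0.21 -0.53 -0.   -0.83 -1.  ] F [-1.1  1.2  2.1]
```

Hung (flap origin at about 10 mm, +2 N upward). I now swing it part way in a light grip, along the arc about the axis at (0.509, 0.193).

apply_moves:
  increments: [-0.005, 0.002, 0, 0, 0, -0.08, -0.0048, 0.0024, 0, 0, 0, -0.08, -0.0046, 0.0028, 0, 0, 0, -0.08, -0.0043, 0.0031, 0, 0, 0, -0.08, -0.0041, 0.0035, 0, 0, 0, -0.08, 0, 0, 0, 0, 0, 0]
  force: 5

```text
t: 15.63
eef_pos: [0.4635, 0.1444, 0.1081]
ee_rot: [3.141, 0.001, 2.375]
force: [-0.3, -0.3, -1.1]
width: 0.0102
```

```bash
cat > arc.py <<'E'
import numpy as np
from station import arm
s=arm.get_state(); h=np.array([.5093,.1934]); a=s['ee_rot'][2]+np.pi/2; d=s['eef_pos'][:2]-h
print(np.round(s['ee_rot'],3),'flap from open',round((a-(-1.918)+np.pi)%(2*np.pi)-np.pi,3),'r',np.linalg.norm(d),'err to arc',.0671*np.array([np.cos(a),np.sin(a)])-d,s['eef_pos'][2],s['force'],s['t'])
E
python3 arc.py
```

```text
[3.141e+00 1.000e-03 2.375e+00] flap from open -0.419 r 0.06703364648882604 err to arc [-0.0007681   0.00063674] 0.10812019937124864 [-0.25865001 -0.30011953 -1.07887113] 15.6333
```

apply_moves:
  increments: [-0.0043, 0.0042, 0, 0, 0, -0.08, -0.0035, 0.0041, 0, 0, 0, -0.08, -0.0031, 0.0044, 0, 0, 0, -0.08, -0.0028, 0.0046, 0, 0, 0, -0.08, -0.0024, 0.0048, 0, 0, 0, -0.06, 0, 0, 0, 0, 0, 0]

```text
t: 16.13
eef_pos: [0.4475, 0.1669, 0.1081]
ee_rot: [3.141, 0.001, 1.995]
force: [0.5, -1.6, -0.0]
width: 0.0099
```

```bash
python3 arc.py
```

```text
[3.141e+00 1.000e-03 1.995e+00] flap from open -0.799 r 0.06721736165606826 err to arc [ 0.00060239 -0.00107624] 0.10811710726236268 [ 0.48455967 -1.56271818 -0.02793627] 16.1333
```

apply_moves:
  increments: [0, 0, 0, 0, 0, 0, 0, 0, 0, 0, 0, 0, 0, 0, 0, 0, 0, 0, 0, 0, 0, 0, 0, 0]
  hand: 0.65

```text
t: 16.47
eef_pos: [0.4484, 0.1666, 0.1083]
ee_rot: [3.14, 0.001, 2.007]
force: [-0.5, -0.2, 0.0]
width: 0.0287
```

apply_moves:
  increments: [0, 0, 0.008, 0, 0, 0, 0, 0, 0.015, 0, 0, 0, 0, 0, 0.02, 0, 0, 0, 0, 0, 0.02, 0, 0, 0, 0, 0, 0, 0, 0, 0]

```text
t: 16.88
eef_pos: [0.4481, 0.165, 0.1749]
ee_rot: [-3.14, 0.003, 2.01]
force: [1.8, 0.1, -0.0]
width: 0.0305
```

```bash
python3 err.py .4475 .1669 .1081 1.995;  python3 - <<'E'
from h import *
save('scene','s3.png',(270,150,420,270),5)
E
```

```text
d [-0.0006  0.0019 -0.0668] rv [ 0.0031 -0.     -0.0152] t 16.88 w 0.0305 q [ 0.77  0.09 -0.5   0.   -0.99 -1.9 ] F [ 1.8  0.1 -0. ]
```

View pics/s3.png

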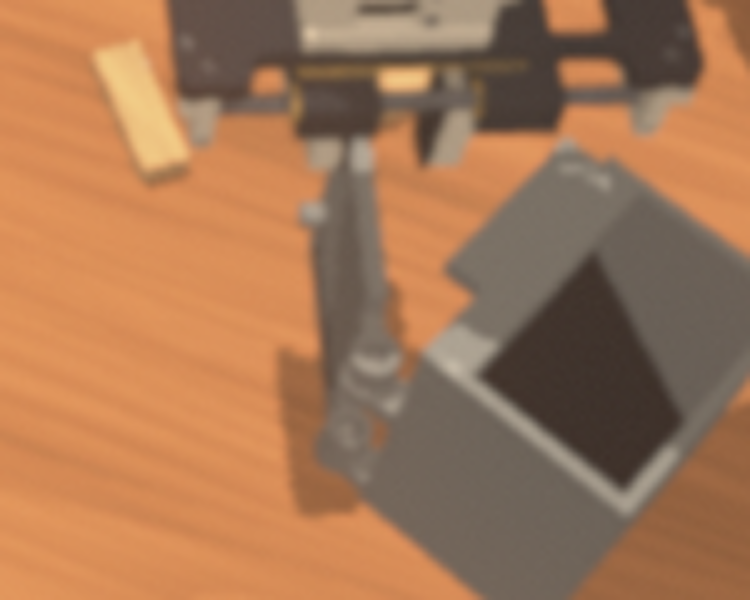

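The crop shows the flap on both brackets, about 45° open, with the pull outward at about (333,192). I close the fingers, turn them parallel to the shut plane and go round to the outside face.

apply_moves:
  increments: [0.0015, -0.006, 0, -0.003, 0, 0.11, 0.0015, -0.006, 0, 0, 0, 0.11, 0.0015, -0.006, 0, 0, 0, 0.11, 0.0015, -0.006, 0, 0, 0, 0.11, 0.0015, -0.006, 0, 0, 0, 0.11, 0.0015, -0.006, 0, 0, 0, 0.11, 0.0005, -0.004, 0, 0, 0, 0.11, 0, 0, 0, 0, 0, 0, 0, 0, 0, 0, 0, 0]
  hand: 1
  force: 20

```text
t: 17.68
eef_pos: [0.4559, 0.1217, 0.173]
ee_rot: [-3.137, 0.002, 2.816]
force: [-0.2, 0.2, -0.7]
width: 0.0004
```

```bash
python3 err.py .4577 .125 .110 2.79
```

```text
d [ 0.0018  0.0033 -0.063 ] rv [ 0.0052  0.0007 -0.0263] t 17.68 w 0.0004 q [ 0.68  0.08 -0.52  0.01 -0.98 -1.01] F [-0.2  0.2 -0.7]
```

apply_moves:
  increments: [0.001, 0.001, -0.015, 0.004, 0, -0.02, 0, 0, -0.02, 0, 0, 0, 0, 0, -0.015, 0, 0, 0, 0, 0, -0.007, 0, 0, 0, 0, 0, 0, 0, 0, 0]

```text
t: 18.1
eef_pos: [0.4574, 0.1237, 0.1148]
ee_rot: [3.14, 0.003, 2.778]
force: [0.0, -0.3, -0.1]
width: 0.0
```

```bash
python3 err.py .4264 .2082 .110 2.79
```

```text
d [-0.031   0.0845 -0.0048] rv [-0.0006  0.0029  0.0121] t 18.1 w 0.0 q [ 0.68  0.15 -0.59  0.   -0.83 -1.05] F [ 0.  -0.3 -0.1]
```

apply_moves:
  increments: [-0.0026, 0.007, -0.001, 0, 0, 0.006, -0.0026, 0.007, -0.001, 0, 0, 0, -0.0026, 0.007, -0.001, 0, 0, 0, -0.0026, 0.007, 0, 0, 0, 0, -0.0026, 0.007, 0, 0, 0, 0, -0.0026, 0.007, 0, 0, 0, 0, -0.0026, 0.007, 0, 0, 0, 0, -0.0026, 0.007, 0, 0, 0, 0, -0.0026, 0.007, 0, 0, 0, 0, 0, 0, 0, 0, 0, 0]

```text
t: 18.93
eef_pos: [0.4327, 0.196, 0.1151]
ee_rot: [3.136, 0.005, 2.782]
force: [-0.3, 0.9, 0.9]
width: 0.0007
```

```bash
python3 err.py .4264 .2082 .110 2.79
```

```text
d [-0.0063  0.0122 -0.0051] rv [-0.0038  0.0071  0.0079] t 18.93 w 0.0007 q [ 0.84  0.15 -0.59  0.   -0.82 -1.21] F [-0.3  0.9  0.9]
```

apply_moves:
  increments: [-0.002, 0.004, 0, 0, 0.004, 0.004, -0.002, 0.004, 0, 0, 0, 0, -0.001, 0.002, 0, 0, 0, 0, 0, 0, 0, 0, 0, 0]

```text
t: 19.27
eef_pos: [0.4269, 0.2072, 0.115]
ee_rot: [3.138, 0.001, 2.787]
force: [-0.4, -0.1, -0.2]
width: 0.0008
```

```bash
python3 err.py .4264 .2082 .110 2.79
python3 - <<'E'
from h import *
save('scene','s4.png',(290,150,410,260),5)
for k in ['flap_edge','stop']: print(k,[(np.round(r['point'],1).tolist(),round(r['conf'],2)) for r in finder.landmark_of('scene',k)][:2])
T=np.array([.4789,.279]);ex=np.array([.3436,.9391]);ey=np.array([-.9391,.3436])
for x,y,z in [(-.07,.057,.0675),(-.07,.057,.125),(-.07,.057,.01)]: print(proj('scene',[[*(T+x*ex+y*ey),z]]))
E
```

```text
d [-0.0005  0.001  -0.005 ] rv [-0.0035  0.0023  0.0029] t 19.27 w 0.0008 q [ 0.87  0.15 -0.59 -0.   -0.83 -1.22] F [-0.4 -0.1 -0.2]
flap_edge [([135.0, 202.7], 0.16)]
stop []
[[372.07584311 196.85289567]]
[[378.17979034 183.68857051]]
[[366.56526381 208.69663231]]
```

View pics/s4.png

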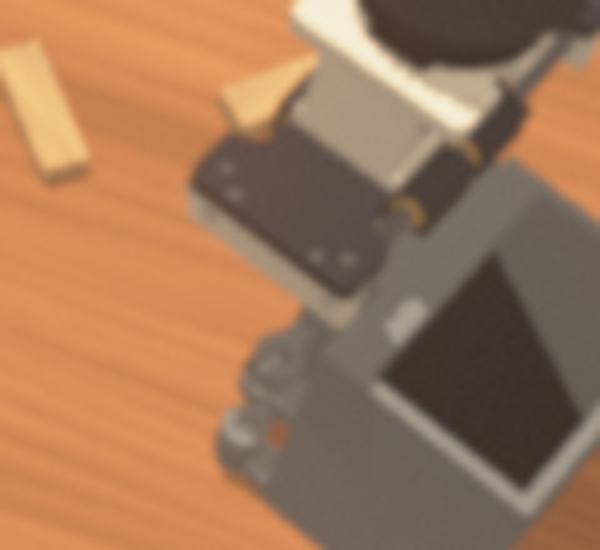

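The flap is nearly closed and the fingers are at its outer face with no stop force yet; I nudge along tower +x.

apply_moves:
  increments: [0.0008, 0.002, 0, 0, 0, 0, 0, 0, 0, 0, 0, 0, 0.0008, 0.002, 0, 0, 0, 0, 0, 0, 0, 0, 0, 0]

```text
t: 19.75
eef_pos: [0.4273, 0.2074, 0.1146]
ee_rot: [-3.139, -0.001, 2.785]
force: [-0.0, 0.3, -0.3]
width: 0.0006
```

apply_moves:
  increments: [0.001, 0.003, 0, 0, 0, 0, 0.001, 0.003, 0, 0, 0, 0]

```text
t: 19.92
eef_pos: [0.4273, 0.208, 0.1144]
ee_rot: [-3.128, -0.002, 2.784]
force: [-3.7, -14.6, 13.7]
width: 0.0005
```

apply_moves:
  increments: [0.001, 0.002, 0, 0, 0, 0]

```text
t: 20.0
eef_pos: [0.4274, 0.2078, 0.1144]
ee_rot: [-3.124, -0.003, 2.783]
force: [-3.1, -5.7, 5.8]
width: 0.0005
```

Firm contact (about 15 N against the push), so I back off straight out and then up.

apply_moves:
  increments: [-0.003, -0.008, 0, 0, 0, 0, -0.005, -0.014, 0, 0, 0, 0, -0.007, -0.02, 0, 0, 0, 0, -0.005, -0.015, 0.02, 0, 0, 0, 0, -0.02, 0.04, 0, 0, 0, 0, -0.03, 0.04, 0, 0, 0, 0, -0.035, 0.04, 0, 0, 0, 0, -0.035, 0.02, 0, 0, 0, 0, -0.035, 0, 0, 0, 0, 0, 0, 0, 0, 0, 0]

```text
t: 20.83
eef_pos: [0.4029, -0.0008, 0.2622]
ee_rot: [-3.13, 0.003, 2.788]
force: [-1.4, 0.1, -0.7]
width: 0.0003
```

```bash
cat > r5.py <<'E'
from sil import *
ims={n:optics.grab_frame(n) for n in('top','scene')}; IM.update(ims); 
for n in ims:
    for k in ['socket_low','socket_high','flap_edge','stop','block','dish']: print(n,k,[(np.round(r['point'],1).tolist(),round(r['conf'],2)) for r in finder.landmark_of(n,k)][:2])
TP=[.4789,.279,1.22]; f=[.5093,.1934,1.22+np.pi/2]
S=model(TP,f,.01)
A=draw('top',S,'',(130,175,200,245),6); B=draw('scene',S,'',(325,165,395,250),6); C=cv2.resize(ims['scene'][165:250,325:395],None,fx=6,fy=6,interpolation=cv2.INTER_CUBIC)
D=cv2.resize(ims['scene'][150:240,185:260],None,fx=4,fy=4)
h=510; o=np.hstack([cv2.copyMakeBorder(q,0,h-len(q),0,0,cv2.BORDER_CONSTANT) for q in (A,B,C,D)]); o=cv2.resize(o,None,fx=.5,fy=.5,interpolation=cv2.INTER_AREA) if o.shape[1]>1600 else cv2.resize(o,(800,int(800*h/o.shape[1])),interpolation=cv2.INTER_AREA)
cv2.imwrite('pics/fin.png',o[:,:,::-1])
s=arm.get_state(); print(s['eef_pos'],s['t'])
# hypothesis test: flap edge angle by silhouette in scene
E
python3 r5.py
```

```text
top socket_low [([184.0, 189.1], 0.88)]
top socket_high [([178.1, 191.5], 0.57), ([334.7, 157.3], 0.37)]
top flap_edge [([167.8, 226.7], 0.61), ([166.8, 224.4], 0.45)]
top stop [([167.7, 228.6], 0.98)]
top block [([282.1, 197.3], 0.55)]
top dish [([281.6, 197.2], 0.95)]
scene socket_low [([338.9, 240.6], 0.6), ([346.5, 223.0], 0.43)]
scene socket_high [([343.2, 225.7], 0.91)]
scene flap_edge [([367.0, 193.1], 0.83), ([339.5, 235.7], 0.52)]
scene stop []
scene block [([224.7, 187.6], 0.9), ([346.0, 170.5], 0.71)]
scene dish [([221.4, 190.7], 0.9)]
[0.4038 0.0035 0.2609] 21.5333
```

View pics/fin.png

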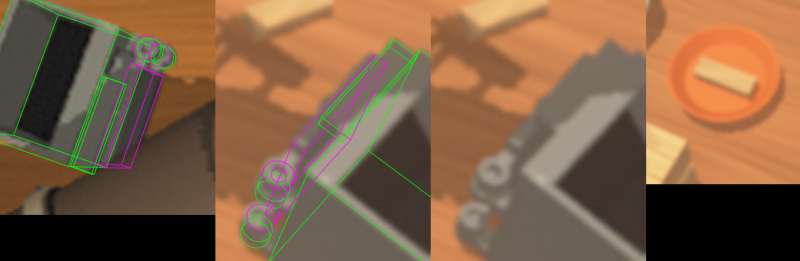

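apply_moves:
  increments: [0.01, -0.035, 0, 0, 0, 0, 0.01, -0.035, 0, 0, 0, 0, 0.01, -0.035, 0, 0, 0, 0, 0.01, -0.035, 0, 0, 0, 0, 0, 0, 0, 0, 0, 0]

```text
t: 21.95
eef_pos: [0.4462, -0.1383, 0.2616]
ee_rot: [-3.129, 0.003, 2.805]
force: [1.0, 0.8, 0.4]
width: 0.0002
```

```bash
cat > ang.py <<'E'
from sil import *
Z=np.load('ims0.npz'); TP=[.4789,.279,1.22]; H=[.5093,.1934]
ex=np.array([.3436,.9391])
for n,roi in [('top',(150,180,200,240)),('scene',(325,170,385,250))]:
    im=optics.grab_frame(n); x0,y0,x1,y1=[4*v for v in roi]
    def sat(i): return cv2.cvtColor(cv2.GaussianBlur(cv2.resize(i,None,fx=4,fy=4,interpolation=cv2.INTER_CUBIC),(0,0),2),cv2.COLOR_RGB2HSV)[...,1]
    a,b=sat(Z[n]),sat(im); t=100
    m=((b<t)&(a>=t)).astype(np.uint8); tm=(a<t)
    out=[]
    for sh in np.arange(-.004,.0041,.002):
      for phi in np.arange(-.1,.6,.02):
        r=render(n,FL,[H[0]-sh*ex[0],H[1]-sh*ex[1],TP[2]+np.pi/2+phi],.01,m.shape); r[tm]=0
        out.append(((r^m)[y0:y1,x0:x1].sum()/16,phi,sh))
    out.sort(); print(n,m[y0:y1,x0:x1].sum()/16,[np.round(o,3).tolist() for o in out[:6]])
    for k in ['flap_edge','stop','socket_high','socket_low']:print(k,[(np.round(r['point'],1).tolist(),round(r['conf'],2)) for r in finder.landmark_of(n,k)][:2])
    for phi in (0,.15,.3): print(phi,proj(n,body([*H,TP[2]+np.pi/2+phi],[[.115,0,.0575],[0,0,.012],[0,0,.082]],.01)).round(1).tolist())
E
python3 ang.py
```

```text
top 1637.25 [[1229.312, 0.2, 0.004], [1230.312, 0.22, 0.004], [1230.438, 0.16, 0.004], [1230.438, 0.18, 0.004], [1232.562, 0.24, 0.004], [1234.688, 0.26, 0.004]]
flap_edge []
stop [([337.6, 157.5], 0.5), ([160.9, 215.8], 0.24)]
socket_high []
socket_low []
0 [[166.2, 228.5], [182.3, 192.9], [177.9, 190.6]]
0.15 [[171.8, 230.0], [182.3, 192.9], [177.9, 190.6]]
0.3 [[177.7, 230.7], [182.3, 192.9], [177.9, 190.6]]
scene 339.125 [[45.812, 0.04, 0.0], [48.062, 0.0, 0.002], [50.125, 0.02, 0.002], [53.875, 0.02, 0.0], [60.875, 0.06, -0.002], [62.375, -0.02, 0.002]]
flap_edge [([369.7, 195.8], 0.83)]
stop []
socket_high [([343.5, 221.6], 0.7)]
socket_low [([340.8, 236.6], 0.77)]
0 [[372.1, 196.9], [338.2, 238.7], [343.5, 225.3]]
0.15 [[365.7, 192.8], [338.2, 238.7], [343.5, 225.3]]
0.3 [[358.9, 189.5], [338.2, 238.7], [343.5, 225.3]]
```

The scene silhouette fit puts the flap 0.02–0.04 rad from shut (free edge 2–5 mm off), the sockets sit at the hung height, and the block is centred in the dish. Handing in.

```bash
python3 -c "
from station import arm
s=arm.get_state(); print(s['t'],s['force'],arm.job_done())"
```

```text
the job is handed in; nothing more can be done
22.45 [-0.03853819 -0.09440185 -1.042123  ] None
```

I put the block in the orange dish, hung the flap on both pintles and swung it shut. I handed the job in at 22.5 s of the 72 s allowed; no verdict was reported.

**How it went**
- **Block:** I took the one farthest from the base and released it in the dish. The last scene picture shows it lying near the dish's centre. The detector places the block and dish centres about 0.5 px apart in the top view and 4–5 px (roughly 10 mm) apart in the scene view, within the 28 mm limit.
- **Hanging:** I gripped the flap by its top edge and lowered it onto the pintles without jamming. It came down with the flap's lower edge at about 10 mm, its hung height, with about 2 N of contact.
- **Shutting:** I swung it about 45° in a light grip, then released it. I pushed it shut with closed fingers until it pressed back with about 15 N.

**Last checks**
- **Flap angle:** the scene outline fit puts the free edge about 2–5 mm off the shut line. The detector's edge point suggests about 6 mm. Both are within the 12 mm allowed.
- **Failed check:** the arm hid the tower in the final top view, so its fit was useless. The previous top picture, with the edge at (167.8, 226.7), agreed with the flap being shut.
- **Less certain:** the detector's final socket points were 2–4 px off the model, while its earlier ones were within 2 px. That the sockets are fully down rests mainly on the arm's height reading and the contact when lowering.
- **Bystanders:** the arm was planned to stay clear of the block stack and the bowl. No unexpected contact showed, but I did not measure their positions again at the end.

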